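Charge the test column with ceramic balls

ROBOT

A 6-joint arm with a two-finger parallel gripper is mounted at the origin on the work surface. World frame = base frame: x ahead of the robot, y to its left, z up, the work surface at z = 0. Lengths are in mm, angles in degrees, forces in N, time in s.
With the tool pointing down it reaches from about 400 to 925 mm from the base axis. Payload 12.5 kg.
Tool frame: the origin (TCP) lies midway between the tips of the shut fingers; the grasp point (between the pads) lies 19 mm behind it (tcp_to_grasp is the distance from the TCP to the grasp point, in mm); z points along the fingers, y is the direction in which the jaws open and shut (so a half turn about z gives the same grasp; the last joint's range is limited). The gripper opens to 95 mm and grips with 3 to 60 N. Pads are 20 mm wide; open, the fingers measure 119 mm over their backs; the gripper's body (75 mm by 180 mm) begins 59 mm behind the grasp point.
Start: joints at [70.268, 28.126, 89.318, -0, 62.55, -6.05], TCP at [147.818, 607.289, 181.261] pointing down, gripper open.
Joint ranges: [-177.58, 177.58], [-47.91, 125.51], [2.72, 160], [-65.01, 245.01], [3.68, 167.84], [-153.87, 153.87]. Speed limits (degrees/s): [127.2, 127.2, 159.86, 180, 180, 180].

INTERFACE

Orientations are given as [roll, pitch, yaw] about the fixed x, y, z axes, in that order (R = Rz(yaw) Ry(pitch) Rx(roll)).
In Python, from bench import get_obs, capture, hand_in, tcp_to_grasp gives the robot as it stands. The module is installed in compiled form; this text tells all that it offers.
- The arm moves only by the tool step_arm, never from a script. Its argument "increments" is a list of rows, each a list of 5 numbers: the shift along the tool's x, y, z in mm, then the turn about the tool's z in rad, then the opening in per cent of the stroke, from 0 (shut) to 100 (fully open). In form: [[tx, ty, tz, spin, hand], ...]. A call has 1 to 8 rows; each row shifts and turns the commanded pose from where the row before left it, along the tool's axes as they then stand; what a row does not reach is not made up. A row lasts 1/12 s, in which the tool goes at most 41.7 mm and 7.16 degrees, less where a joint would pass 70% of its speed; a pose out of reach is approached as far as the arm can. A call with a gripper value outside its range is refused whole. The fingers move at their own pace and stop on an object; "grip_force" is the grip in N (left out, the last holds). Time passes only in rows, so rows that do not move let the fingers close. It gives the time, the measured TCP pose, the force and the opening at its end, in the units of the state.
- get_obs(): the state, without advancing time (a new reading comes with each control period).
- capture(name): name is "scene" or "top"; returns a dict with "image" (400x640x3 uint8, red, green, blue), "camera_matrix" (3x3 intrinsics, pixels), "k1" (the pictures are not rectified: a ray, as slopes to the right and down, at radius r is drawn at 1 + k1 r^2 times it, then the intrinsics apply), "world_to_cam" (4x4, takes a point from world to camera coordinates). Camera axes: x right, y up, looking along -z (the intrinsics and any distortion apply to the point x, -y, -z); pixel columns grow to the right and rows downward; lengths in mm; the calibration is good to about 2 mm. A picture is of the moment at which its call begins. There is no depth.
- hand_in(): hands the job in, once; it reports no verdict.
The state is a dict: "time": time; "joint_pos": joint angles; "joint_vel": joint speeds; "tau": joint torques, N m; "ee_pos": TCP position; "eef_rot": TCP orientation; "contact_force": force on the tool from outside, world axes, zero at the start; "torque": the same for the moment, N m; "gripper_width": opening from 0.0 (shut) to 1.0 (fully open).
Only numpy, scipy, OpenCV 4.12 (cv2) and the standard library are available. Lean on these libraries where they do the work, as an engineer would, in place of code of your own. Each camera call takes 0.05 s, during which the arm holds its last target. There are 200 camera calls.

TASK

Charge the filter-test column: draw the locking pin up out of the cover plate and park it hanging in the notch of the bracket at the column's side, then push the cover plate open (at least 130 of its 145 mm). Pour all six ceramic balls from the handled cup into the column and stand the empty cup upright back on its rubber mat, without disturbing the other things on the bench.

Things in the scene. Friction and masses are not known exactly. Their poses are not given: they have to be found in the camera images.
- column: Fixed test column: upright steel vessel, outer diameter 128 mm, inner 118 mm, rim 105 mm above the table, inner floor at 6 mm. Origin: centre of its underside; z up, x is the direction in which the cover plate slides open (roughly away from the robot), y to the left of that. Two rails run along x beside the mouth and 145 mm beyond it at y = +-71 mm, tops level with the rim.
- column_mouth (a point): Centre of the column's mouth, at rim height (105 mm above the table); axes as the column's.
- bore (a point): Top of the locking bore, 113 mm above the table, at x = -45, y = -97 mm from the column's axis. The pin stands in it: bore 17 mm wide, through the cover plate's 8 mm thick, 40 mm square lug and the fixed 30 mm boss below (lowest edge 72 mm above the table).
- notch (a point): Park position: middle of the side notch in the forked steel bracket at the column's +y side, at the height of the prongs' upper face (93 mm above the table), at x = -30, y = +116 mm from the column's axis; axes as the column's. The notch is 22 mm wide (along x), about 48 mm long and open towards +y and above and below; prongs 16 mm wide, 10 mm thick.
- gate (a joint): Aluminium cover plate over the mouth (150 x 152 x 8 mm, top face 113 mm above the table). 0 = shut, grows as it slides along the column's +x, 0.145 m = fully open. Slides with about 2 N and stays where it is left. The pin blocks it.
- gate_tab (a point): Middle of the robot-side face of the cover plate's upright push tab (70 mm wide along y, 10 mm thick, standing 36 mm over the plate, its upper edge 149 mm above the table), 135 mm above the table; at x = -73 mm + gate from the column's axis.
- pin: Loose steel locking pin, 96 mm long, 0.12 kg: shank 14 mm diameter and 45 mm long, then a collar 36 mm diameter and 6 mm thick, then a round dark grip 22 mm diameter and 45 mm long. Origin: the centre of the shank's lower end; z along the pin towards the grip. In the bore its origin is 68 mm above the table; parked, its collar rests on the prongs and its origin is 45 mm below point notch.
- mat: Fixed flat black rubber mat, 150 x 140 x 4 mm, on which the cup stands. Origin: centre of its underside on the table.
- cup: Loose flared steel cup, open at the top: foot 64 mm and rim 110 mm diameter, 48 mm high, wall 3 mm, about 0.16 kg empty. A flat-sided straight handle (18 mm wide, 14 mm high) sticks out level along the cup's -x from the wall to 154 mm from the axis. Origin: centre of its underside; z up out of the mouth.
- cup_grip (a point): Middle of the cup's handle, 98 mm from the cup's axis along its -x and 34 mm above its underside; axes as the cup's (x points along the handle to the cup).
- ball0_center (a point): Centre of one of the six white ceramic balls in the cup, 22 mm diameter, 20 g.
- ball1_center (a point): Centre of one of the six white ceramic balls in the cup, 22 mm diameter, 20 g.
- ball2_center (a point): Centre of one of the six white ceramic balls in the cup, 22 mm diameter, 20 g.
- ball3_center (a point): Centre of one of the six white ceramic balls in the cup, 22 mm diameter, 20 g.
- ball4_center (a point): Centre of one of the six white ceramic balls in the cup, 22 mm diameter, 20 g.
- ball5_center (a point): Centre of one of the six white ceramic balls in the cup, 22 mm diameter, 20 g.
- wrench: loose steel open-end wrench, 170 mm long, lying flat; bystander. Origin: the middle of its underside.
- gasket: loose aluminium filter-holder ring, 90 mm across, 14 mm high, lying flat; bystander. Origin: the middle of its underside.
- beaker: loose plain straight steel beaker without a handle, 70 mm across, 90 mm tall, empty; bystander. Origin: the middle of its underside.

How it is judged (in metres and radians):
On the way, in this order (a step that is already met when the one before it is completed fails the run):
1. the pin is drawn wholly out of the bore (its lower end above the cover plate) with the cover plate still shut (within 10 mm) (z of pin in the frame of bore above 0.002 m and value of joint gate below 0.01 m), for 0.1 s.
2. the pin hangs upright in the side notch on its collar, let go, with the cover plate still shut (within 10 mm) (x of pin in the frame of notch between -0.007 and 0.007 m and y of pin in the frame of notch between -0.02 and 0.02 m and z of pin in the frame of notch between -0.05 and -0.039 m and angle between pin's own z axis and vertical below 0.2 rad and contact force between the fingers and pin below 0.1 N and value of joint gate below 0.01 m), for 0.2 s.
3. the cover plate is pushed open by at least 130 mm (value of joint gate above 0.13 m), for 0.2 s.
4. all six balls have been poured into the column while the cup is held at least 30 mm above the table (horizontal distance between each of ball0_center, ball1_center, ball2_center, ball3_center, ball4_center, ball5_center and column_mouth below 0.062 m and height (world z) of each of ball0_center, ball1_center, ball2_center, ball3_center, ball4_center, ball5_center below 0.085 m and height (world z) of cup above 0.03 m), for 0.2 s.
At the end, for the whole second after the job is handed in: All six balls are in the column; the pin hangs upright (within 11 degrees) on its collar in the notch, within 20 mm of its middle; the cover is open 130 mm or more; the cup stands upright (within 5 degrees), at rest, on the mat, its axis within 40 mm of the mat's centre (horizontal distance between each of ball0_center, ball1_center, ball2_center, ball3_center, ball4_center, ball5_center and column_mouth below 0.062 m and height (world z) of each of ball0_center, ball1_center, ball2_center, ball3_center, ball4_center, ball5_center below 0.085 m and x of pin in the frame of notch between -0.007 and 0.007 m and y of pin in the frame of notch between -0.02 and 0.02 m and z of pin in the frame of notch between -0.05 and -0.039 m and angle between pin's own z axis and vertical below 0.2 rad and value of joint gate above 0.13 m and horizontal distance between cup and mat below 0.04 m and angle between cup's own z axis and vertical below 0.1 rad and height (world z) of cup between 0.001 and 0.009 m and linear speed of each of cup, pin below 0.02 m/s); the robot touches nothing.
It fails at once if the wrench is pushed or knocked more than 25 mm from its place (distance of wrench from where it was at the start of the episode above 0.025 m).
It fails at once if the gasket is pushed or knocked more than 25 mm from its place (distance of gasket from where it was at the start of the episode above 0.025 m).
It fails at once if the beaker is pushed or knocked more than 25 mm from its place (distance of beaker from where it was at the start of the episode above 0.025 m).
It also fails if it takes over 72 s, if anything falls off the work surface, if the arm or the gripper's body presses on something with over 40 N, if the wrist force passes 120 N, or if a joint passes its speed limit or range.

## Working session

There is one attempt and no reset: what is moved stays moved. The work goes in short steps, Python scripts to look and compute and a tool call to move; the robot and the scene stay as the last step left them, time stands still between calls to the robot, and variables do not carry over. Pictures are saved under pics/ and viewed, about 8 in all and at most 12, crops included, and the job is handed in when it is done.

Besides the shell and the picture viewer there is one more tool, called as name(argument=value, ...) on one line, values as JSON. step_arm: Moves the arm, as the interface text tells. Its arguments: {"type":"object","properties":{"increments":{"type":"array","items":{"type":"array","items":{"type":"number"}}},"grip_force":{"type":"number"}},"required":["increments"]}

```bash
mkdir -p pics
cat > h.py <<'E'
import numpy as np, cv2
from bench import get_obs, capture, hand_in, tcp_to_grasp
def snap(name,fn):
    c=capture(name); cv2.imwrite('pics/'+fn,cv2.cvtColor(c['image'],cv2.COLOR_RGB2BGR)); return c
def proj(c,P):
    P=np.atleast_2d(P).astype(float); W=np.array(c['world_to_cam']); q=P@W[:3,:3].T+W[:3,3]
    s=np.c_[q[:,0]/-q[:,2],-q[:,1]/-q[:,2]]; r2=(s**2).sum(1,keepdims=True); s=s*(1+c['k1']*r2)
    K=np.array(c['camera_matrix']); return np.c_[K[0,0]*s[:,0]+K[0,2],K[1,1]*s[:,1]+K[1,2]]
def unproj(c,uv,z):
    uv=np.atleast_2d(uv).astype(float); K=np.array(c['camera_matrix']); d=np.c_[(uv[:,0]-K[0,2])/K[0,0],(uv[:,1]-K[1,2])/K[1,1]]
    s=d.copy()
    for _ in range(30): s=d/(1+c['k1']*(s**2).sum(1,keepdims=True))
    W=np.array(c['world_to_cam']); R=W[:3,:3]; o=-R.T@W[:3,3]
    D=np.c_[s[:,0],-s[:,1],-np.ones(len(s))]@R
    return o+D*((z-o[2])/D[:,2])[:,None]
E
python3 - <<'E'
from h import *
import pickle
a=snap('scene','s0.png');b=snap('top','t0.png');pickle.dump((a,b),open('c0.pkl','wb'))
o=get_obs();print(o['ee_pos'],o['eef_rot'],o['time'],tcp_to_grasp)
for c in(a,b):
    W=np.array(c['world_to_cam']);print(-W[:3,:3].T@W[:3,3],c['k1'],c['camera_matrix'])
E
```

```text
[147.70934417 607.04854223 180.7202726 ] [-1.79944287e+02 -5.69794971e-03  1.66318943e+02] 0.1 18.8
[1170.73124415  366.80068329  797.26823078] 0.019884425790806633 [[373.38589787   0.         318.47911898]
 [  0.         373.38589787 200.448425  ]
 [  0.           0.           1.        ]]
[ 530.73467739  -82.67379619 1081.14565632] 0.01704290132485721 [[422.6840035    0.         322.1234342 ]
 [  0.         422.6840035  198.96945951]
 [  0.           0.           1.        ]]
```

View pics/t0.png

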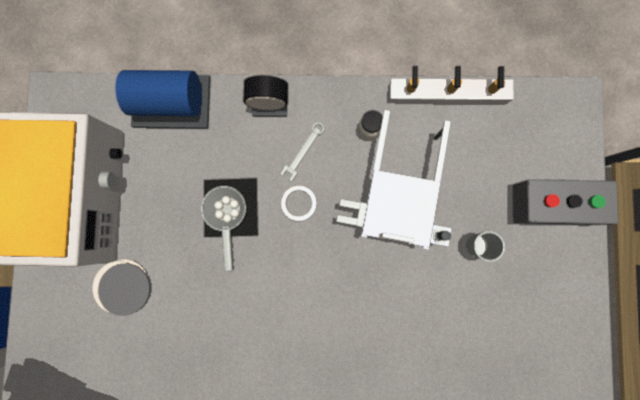

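View pics/s0.png

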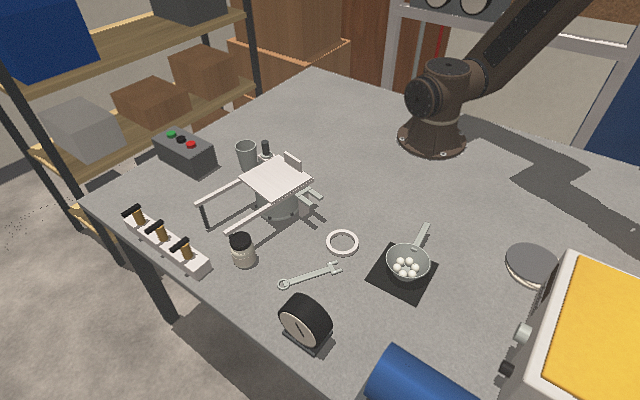

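Two views so far. The top view shows the column plate at ~(405,205), the pin at (443,237), the notch prongs at (350,212), the cup at (225,210) with its handle going to (229,268), the gasket at (298,203), the wrench at (303,150) and the beaker at (486,246). I'll zoom in next.

Run:
```python
from h import *
im=cv2.imread('pics/t0.png')
cv2.imwrite('pics/t0a.png',cv2.resize(im[150:260,330:520],None,fx=4.2,fy=4.2,interpolation=cv2.INTER_CUBIC))
cv2.imwrite('pics/t0b.png',cv2.resize(im[165:285,190:325],None,fx=5,fy=5,interpolation=cv2.INTER_CUBIC))
```

```text
(no output)
```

View pics/t0a.png

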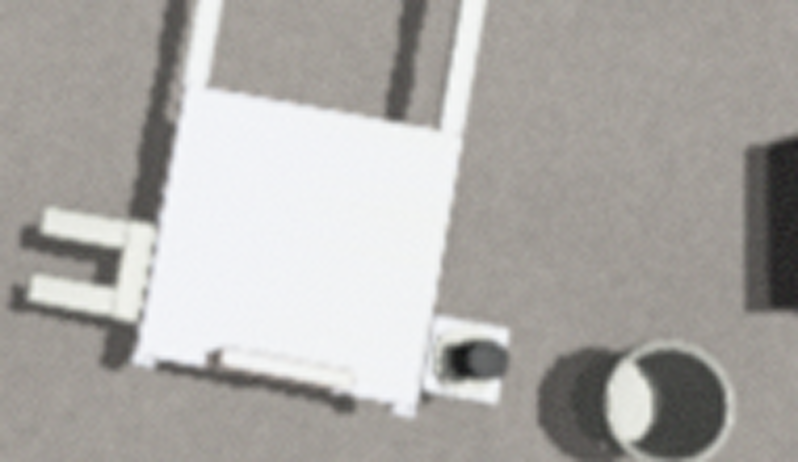

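View pics/t0b.png

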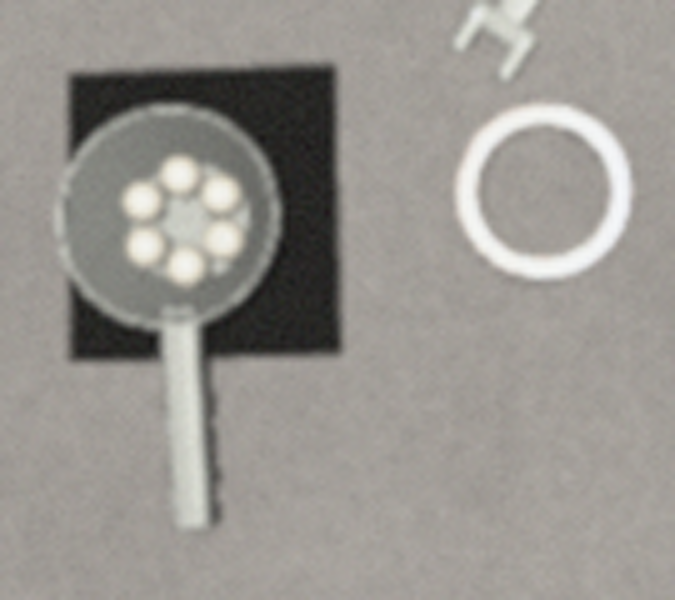

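Crop a shows the plate corners, the lug, the prongs and the pin top. Crop b shows the cup rim centred at crop (168,215) and the handle end at (195,527), along with the mat corners. I'll fit the poses to these.

```bash
cat > fit0.py <<'E'
from h import *
import pickle
from scipy.optimize import least_squares
a,b=pickle.load(open('c0.pkl','rb'))
A=lambda p:np.array([330,150])+(np.array(p)+.5)/4.2-.5
B=lambda p:np.array([190,165])+(np.array(p)+.5)/5-.5
def T(p,L): 
    L=np.array(L,float);c,s=np.cos(p[2]),np.sin(p[2]);return np.c_[p[0]+c*L[:,0]-s*L[:,1],p[1]+s*L[:,0]+c*L[:,1],L[:,2]]
Lc=[(75,76,113),(75,-76,113),(-75,76,113),(-75,-76,113),(-25,-117,113),(-65,-117,113),(-3,140,93),(-19,140,93),(-41,140,93),(-57,140,93)]
Uc=A([(187,90),(462,135),(135,362),(412,412),(510,325),(497,403),(43,208),(38,235),(33,278),(25,303)])
f=least_squares(lambda p:(proj(b,T(p,Lc))-Uc).ravel(),[540,-290,-.2],x_scale=[100,100,1])
print('column',f.x,np.degrees(f.x[2]));print(f.fun.reshape(-1,2).round(1).tolist())
col=f.x
Lu=[(55,0,52),(0,55,52),(0,-55,52),(-154,9,45),(-154,-9,45)]
rim=unproj(b,B([(57,215),(281,215),(168,102),(168,329)]),52);print(rim.round(1).tolist())
cen=rim.mean(0)
h=unproj(b,B([(195,527)]),45)[0];print('cup',cen,'hend',h,np.hypot(*(cen-h)[:2]),'yaw',np.degrees(np.arctan2(*(cen-h)[1::-1])))
m=unproj(b,B([(70,75),(333,66),(341,352),(70,360)]),4);print('mat',m.mean(0),m.round(0).tolist())
print('pin top est',unproj(b,A([(488,358)]),164)[0],'bore',T(col,[(-45,-97,113),(-30,116,93),(-73,0,135)]))
print('gasket',unproj(b,B([(543,190)]),14),'wrench',unproj(b,[(319,127),(287,176)],3),'beaker',unproj(b,A([(668,402)]),90))
print('jar',unproj(b,[(371,122)],60))
# scene camera check
print(proj(a,T(col,[(-45,-97,164),(75,76,113),(-75,-76,113),(-75,76,113)])),proj(a,cen))
E
python3 fit0.py
```

```text
column [ 5.95346327e+02 -2.27893808e+02 -1.58277296e-01] -9.068621051461063
[[-0.7, -0.6], [-0.3, 0.1], [0.5, -1.1], [1.1, -0.8], [-0.6, 1.3], [-0.3, 0.3], [0.2, 0.3], [0.1, 0.6], [-0.3, -0.4], [0.4, 0.4]]
[[591.1, 252.0, 52.0], [593.3, 141.2, 52.0], [648.1, 199.4, 52.0], [536.3, 194.7, 52.0]]
cup [592.18921934 196.83921239  52.        ] hend [440.31602912 179.05336214  45.        ] 152.911093038934 yaw 6.679476707042471
mat [596.74618873 191.85928421   4.        ] [[667.0, 264.0, 4.0], [674.0, 128.0, 4.0], [527.0, 118.0, 4.0], [520.0, 257.0, 4.0]]
pin top est [ 536.91009786 -316.11828243  164.        ] bore [[ 535.61993976 -316.58855787  113.        ]
 [ 584.00492255 -108.61525804   93.        ]
 [ 523.25880727 -216.38774747  135.        ]]
gasket [[611.03713029  16.18200061  14.        ]] wrench [[809.93326213 -31.6050865    3.        ]
 [680.10539011  48.04972868   3.        ]] beaker [[ 515.72709472 -432.01233543   90.        ]]
jar [[ 809.36292323 -161.66482168   60.        ]]
[[263.76079271 140.7491841 ]
 [270.71935263 202.02817521]
 [277.66934186 153.46515629]
 [311.90636999 176.1925063 ]] [[406.6818032  259.53275408]]
```

```bash
cat > go.py <<'E'
# usage: go.py x y z yaw [maxstep_mm] : per-row tool increments (turn first leg shared evenly)
import sys
from h import *
t=[float(v) for v in sys.argv[1:5]];ms=float(sys.argv[5]) if len(sys.argv)>5 else 35
o=get_obs();p=o['ee_pos'];y=o['eef_rot'][2]
dy=(t[3]-y+180)%360-180;d=np.array(t[:3])-p
n=int(max(1,np.ceil(np.linalg.norm(d)/ms),np.ceil(abs(dy)/6.5)))
yy=np.radians(y);print('at',p.round(1),y.round(2),'rows',n,'spin/row',round(-np.radians(dy)/n,4))
for i in range(n):
    # a row's shift is taken along axes before its own turn
    a=yy+np.radians(dy)*i/n;s=d/n
    print([round(float(v),1) for v in (s[0]*np.cos(a)+s[1]*np.sin(a), s[0]*np.sin(a)-s[1]*np.cos(a), -s[2])],end=' ')
E
python3 go.py 560 200 260 166.3; echo; python3 go.py 536 -316 230 80.9 | head -1
```

```text
at [147.7 607.  180.7] 166.32 rows 17 spin/row 0.0
[-29.2, -17.5, -4.7] [-29.2, -17.5, -4.7] [-29.2, -17.5, -4.7] [-29.2, -17.5, -4.7] [-29.2, -17.5, -4.7] [-29.2, -17.5, -4.7] [-29.2, -17.5, -4.7] [-29.2, -17.5, -4.7] [-29.2, -17.5, -4.7] [-29.2, -17.5, -4.7] [-29.2, -17.5, -4.7] [-29.2, -17.5, -4.7] [-29.2, -17.5, -4.7] [-29.2, -17.5, -4.7] [-29.2, -17.5, -4.7] [-29.2, -17.5, -4.7] [-29.2, -17.5, -4.7] 
at [147.7 607.  180.7] 166.32 rows 29 spin/row 0.0514
```

step_arm(increments=[[-31,-18.6,-5,0,60],[-31,-18.6,-5,0,60],[-31,-18.6,-5,0,60],[-31,-18.6,-5,0,60],[-31,-18.6,-5,0,60],[-31,-18.6,-5,0,60],[-31,-18.6,-5,0,60],[-31,-18.6,-5,0,60]])

```text
time: 0.77
ee_pos: [354.4, 402.5, 221.3]
eef_rot: [-180.0, -0.0, 166.3]
contact_force: [1.7, 0.2, 0.4]
gripper_width: 0.605
```

step_arm(increments=[[-31,-18.6,-5,0,60],[-31,-18.6,-5,0,60],[-31,-18.6,-5,0,60],[-31,-18.6,-5,0,60],[-31,-18.6,-5,0,60],[-31,-18.6,-5,0,60],[-31,-18.6,-5,0,60],[-31,-18.6,-5,0,60]])

```text
time: 1.43
ee_pos: [560.3, 199.2, 261.3]
eef_rot: [-180.0, -0.0, 166.3]
contact_force: [0.2, 0.8, -0.0]
gripper_width: 0.604
```

step_arm(increments=[[-6.2,-31.7,0,0,60],[-6.2,-31.7,0,0,60],[-6.2,-31.7,0,0,60],[-6.2,-31.7,0,0,60],[-6.2,-31.7,0,0,60],[-6.2,-31.7,0,0,60],[-6.2,-31.7,0,0,60],[-6.2,-31.7,0,0,60]])

```text
time: 2.1
ee_pos: [547.1, -58.8, 261.0]
eef_rot: [180.0, -0.0, 166.3]
contact_force: [0.1, 0.1, 0.1]
gripper_width: 0.599
```

step_arm(increments=[[-6.2,-31.7,0,0,60],[-6.2,-31.7,0,0,60],[-6.2,-31.7,0,0,60],[-6.2,-31.7,0,0,60],[-6.2,-31.7,0,0,60],[-6.2,-31.7,0,0,60],[-6.2,-31.7,0,0,60],[-6.2,-31.7,0,0,60]])

```text
time: 2.77
ee_pos: [535.3, -317.0, 260.9]
eef_rot: [180.0, -0.0, 166.3]
contact_force: [0.0, 0.4, 0.4]
gripper_width: 0.603
```

step_arm(increments=[[0,0,0,0.1242,60],[0,0,0,0.1242,60],[0,0,0,0.1242,60],[0,0,0,0.1242,60],[0,0,0,0.1242,60],[0,0,0,0.1242,60]])

```text
time: 3.27
ee_pos: [535.6, -315.4, 260.8]
eef_rot: [-180.0, -0.0, 123.3]
contact_force: [0.2, 0.1, 0.5]
gripper_width: 0.599
```

step_arm(increments=[[0,0,0,0.1242,60],[0,0,0,0.1242,60],[0,0,0,0.1242,60],[0,0,0,0.1242,60],[0,0,0,0.1242,60],[0,0,0,0.1242,60],[0,0,0,0,60],[0,0,0,0,60]])

```text
time: 3.93
ee_pos: [535.7, -315.4, 260.9]
eef_rot: [-180.0, -0.0, 81.2]
contact_force: [-0.5, -0.9, -0.7]
gripper_width: 0.599
```

step_arm(increments=[[-0.9,0.6,30,0,60],[0,0,30,0,60],[0,0,30,0,60],[0,0,25,0,60],[0,0,20,0,60],[0,0,0,0,60]], grip_force=20)

```text
time: 4.43
ee_pos: [534.6, -315.3, 122.2]
eef_rot: [-179.7, -0.2, 81.2]
contact_force: [-0.5, -0.4, 0.5]
gripper_width: 0.601
```

step_arm(increments=[[0,0,0,0,0],[0,0,0,0,0],[0,0,0,0,0],[0,0,0,0,0],[0,0,0,0,0],[0,0,0,0,0],[0,0,0,0,0],[0,0,0,0,0]])

```text
time: 5.1
ee_pos: [536.3, -316.6, 126.7]
eef_rot: [180.0, 0.0, 80.9]
contact_force: [-1.2, 0.1, 4.6]
gripper_width: 0.216
```

step_arm(increments=[[0,0,-5,0,0],[0,0,-8,0,0],[0,0,-10,0,0],[0,0,0,0,0]])

```text
time: 5.43
ee_pos: [536.9, -316.9, 151.5]
eef_rot: [179.9, 0.1, 80.9]
contact_force: [-0.1, -0.5, -1.8]
gripper_width: 0.218
```

step_arm(increments=[[0,0,-15,0,0],[0,0,-15,0,0],[0,0,-15,0,0],[0,0,0,0,0],[0,0,0,0,0]])

```text
time: 5.85
ee_pos: [536.3, -316.5, 194.5]
eef_rot: [179.9, 0.0, 80.9]
contact_force: [-0.8, 0.3, -2.5]
gripper_width: 0.215
```

Run:
```python
from h import *
a=snap('scene','s1.png');b=snap('top','t1.png');o=get_obs();print(o['ee_pos'],o['contact_force'])
A=cv2.imread('pics/s1.png')[80:240,180:340];B=cv2.imread('pics/t1.png')[150:270,325:505]
A=cv2.resize(A,(400,400),interpolation=cv2.INTER_CUBIC);B=cv2.resize(B,(400,267),interpolation=cv2.INTER_CUBIC)
C=np.zeros((400,800,3),np.uint8);C[:,:400]=A;C[:267,400:]=B;cv2.imwrite('pics/c1.png',C)
```

```text
[ 535.86145678 -316.16060177  193.23907868] [-0.19992343  0.17860471 -1.51710148]
```

View pics/c1.png

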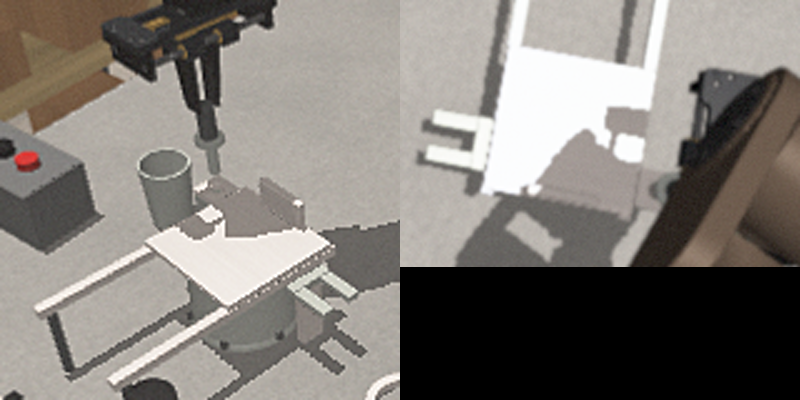

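Pin is out of the bore and held, with the shank tip at crop (213,170) above the plate and the gate still shut. Moving over the notch.

step_arm(increments=[[0,0,-20,0,0],[26.6,1.8,0,0,0],[26.6,1.8,0,0,0],[26.6,1.8,0,0,0],[26.6,1.8,0,0,0],[26.6,1.8,0,0,0],[26.6,1.8,0,0,0],[26.6,1.8,0,0,0]])

```text
time: 6.62
ee_pos: [577.8, -133.2, 213.1]
eef_rot: [-179.9, -0.0, 80.9]
contact_force: [0.1, -0.6, -1.6]
gripper_width: 0.215
```

step_arm(increments=[[26.6,1.8,0,0,0],[0,0,20,0,0],[0,0,15,0,0],[0,0,10,0,0],[0,0,0,0,0],[0,0,0,0,0]])

```text
time: 7.12
ee_pos: [583.8, -108.8, 168.6]
eef_rot: [-179.9, -0.0, 80.9]
contact_force: [-0.4, -0.6, -1.1]
gripper_width: 0.22
```

Run:
```python
from h import *
import pickle
a=snap('scene','s2.png');pickle.dump(a,open('c2.pkl','wb'));o=get_obs();print(o['ee_pos'],o['contact_force'],o['eef_rot'])
A=a['image'][120:240,250:370,::-1]
cv2.imwrite('pics/c2.png',cv2.resize(A,(600,600),interpolation=cv2.INTER_CUBIC))
col=[595.35,-227.89];y=-.15828
def T(L):
    L=np.array(L,float);c,s=np.cos(y),np.sin(y);return np.c_[col[0]+c*L[:,0]-s*L[:,1],col[1]+s*L[:,0]+c*L[:,1],L[:,2]]
uv=proj(a,T([(-3,140,93),(-19,140,93),(-41,140,93),(-57,140,93),(-30,116,93),(-19,92,93),(-41,92,93)]))
print(((uv-[250,120]+.5)*5-.5).round(0).tolist())
p=o['ee_pos'];print(((proj(a,[[p[0],p[1],p[2]-58.7],[p[0],p[1],p[2]-13]])-[250,120]+.5)*5).round(0).tolist())
```

```text
[ 584.12801454 -108.94068777  169.37675067] [-0.27435658 -0.02876747 -1.26239259] [-1.79995878e+02 -6.62520672e-03  8.08955467e+01]
[[297.0, 426.0], [319.0, 412.0], [348.0, 392.0], [368.0, 378.0], [303.0, 381.0], [259.0, 369.0], [288.0, 351.0]]
[[302.0, 358.0], [300.0, 294.0]]
```

View pics/c2.png

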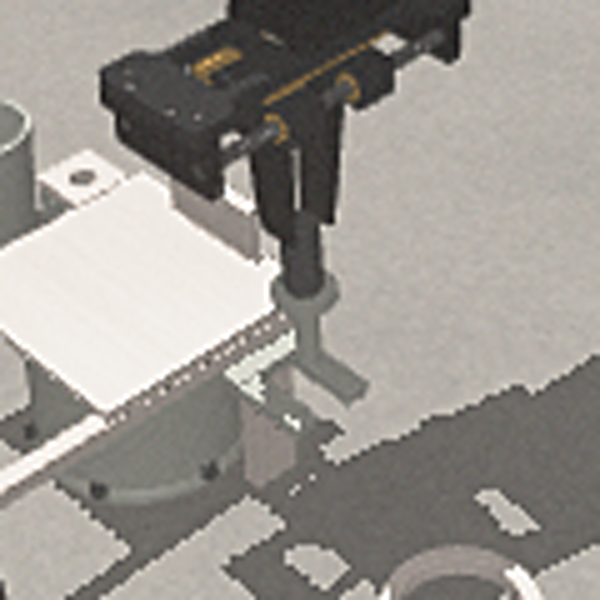

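The hole is visible at (83,177). The pin shank tip is at ~(305,355) and the near prong tip at ~(357,392), both matching the predictions. Lowering.

step_arm(increments=[[0,0,12,0,0],[0,0,12,0,0],[0,0,12,0,0],[0,0,10,0,0],[0,0,6,0,0],[0,0,4,0,0],[0,0,0,0,0],[0,0,0,0,0]])

```text
time: 7.83
ee_pos: [584.2, -108.7, 113.6]
eef_rot: [180.0, -0.0, 80.9]
contact_force: [0.1, 0.2, -1.4]
gripper_width: 0.22
```

step_arm(increments=[[0,0,3,0,0],[0,0,3,0,0],[0,0,0,0,0],[0,0,0,0,0]])

```text
time: 8.17
ee_pos: [584.0, -108.5, 107.2]
eef_rot: [-180.0, -0.0, 80.9]
contact_force: [1.1, 0.3, -1.7]
gripper_width: 0.22
```

step_arm(increments=[[0,0,1.0,0,0],[0,0,0.5,0,0],[0,0,0,0,0],[0,0,0,0,50],[0,0,0,0,50],[0,0,0,0,50],[0,0,0,0,50],[0,0,0,0,50]])

```text
time: 8.83
ee_pos: [584.0, -108.6, 105.6]
eef_rot: [-180.0, -0.0, 80.9]
contact_force: [-0.5, 0.1, 0.3]
gripper_width: 0.479
```

step_arm(increments=[[0,0,-10,0,50],[0,0,-20,0,50],[0,0,-30,0,50],[0,0,-35,0,50],[0,0,0,0,50],[0,0,0,0,50]])

```text
time: 9.33
ee_pos: [584.7, -108.8, 203.1]
eef_rot: [179.8, 0.0, 80.9]
contact_force: [-0.1, -0.5, -0.8]
gripper_width: 0.501
```

Run:
```python
from h import *
a=snap('scene','s3.png');print(get_obs()['ee_pos'],get_obs()['contact_force'])
A=a['image'][120:240,250:370,::-1]
cv2.imwrite('pics/c3.png',cv2.resize(A,(600,600),interpolation=cv2.INTER_CUBIC))
```

```text
[ 584.02796314 -108.56241211  201.52653296] [ 0.28372038  0.09725319 -0.65131046]
```

View pics/c3.png

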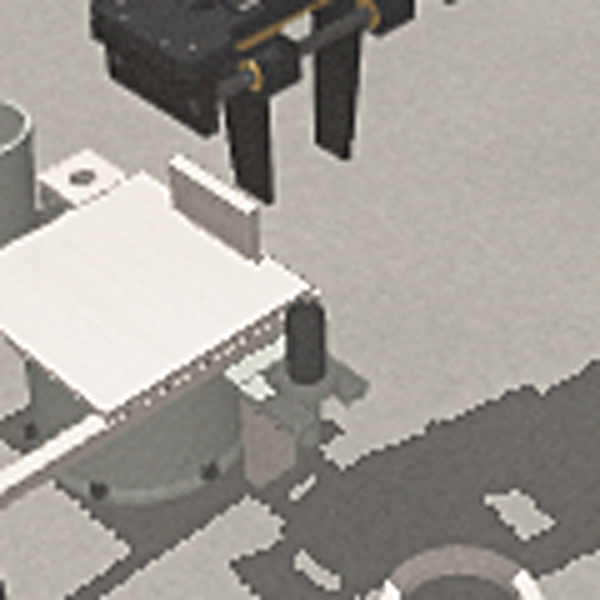

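Pin hangs upright in the notch (grip at (305,340)), and the plate is shut with the tab at (215,205). Next is pushing the tab.

step_arm(increments=[[-29,-22.5,0,0,0],[-29,-22.5,0,0,0],[-29,-22.5,0,0,0],[-29,-22.5,0,0,0],[0,0,28,0,0],[0,0,28,0,0],[0,0,17,0,0],[0,0,0,0,0]])

```text
time: 10.05
ee_pos: [474.7, -208.0, 123.9]
eef_rot: [-179.6, -0.2, 80.9]
contact_force: [-1.0, -0.2, -0.2]
gripper_width: 0.023
```

step_arm(increments=[[0,10,0,0,0],[0,10,0,0,0],[0,10,0,0,0],[0,10,0,0,0],[0,10,0,0,0],[0,10,0,0,0],[0,10,0,0,0],[0,10,0,0,0]])

```text
time: 10.72
ee_pos: [556.9, -221.6, 127.8]
eef_rot: [180.0, -0.0, 80.9]
contact_force: [-0.7, 0.2, 0.8]
gripper_width: 0.005
```

step_arm(increments=[[0,11,0,0,0],[0,11,0,0,0],[0,11,0,0,0],[0,11,0,0,0],[0,11,0,0,0],[0,11,0,0,0],[0,11,0,0,0],[0,8,0,0,0]])

```text
time: 11.38
ee_pos: [641.0, -235.1, 127.6]
eef_rot: [180.0, -0.0, 80.9]
contact_force: [-0.2, -0.4, -0.4]
gripper_width: 0.001
```

step_arm(increments=[[0,5,0,0,0],[0,3,0,0,0],[0,0,0,0,0]])

```text
time: 11.63
ee_pos: [648.0, -236.2, 127.5]
eef_rot: [-180.0, -0.0, 80.9]
contact_force: [-0.6, -0.4, 0.9]
gripper_width: 0.006
```

```bash
cat > gate.py <<'E'
from h import *
import sys
b=snap('top',sys.argv[1]);a=snap('scene','s_'+sys.argv[1])
col=[595.35,-227.89];y=-.15828
c,s=np.cos(y),np.sin(y)
# overlay ticks where far plate edge would be for gates 125..145
im=cv2.imread('pics/'+sys.argv[1]);big=cv2.resize(im[90:260,330:480],None,fx=3.5,fy=3.5,interpolation=cv2.INTER_CUBIC)
for g,k in((130,(0,0,255)),(145,(0,255,0))):
    L=np.array([(75+g,-100,113),(75+g,-60,113)]);P=np.c_[col[0]+c*L[:,0]-s*L[:,1],col[1]+s*L[:,0]+c*L[:,1],L[:,2]]
    q=((proj(b,P)-[330,90]+.5)*3.5).astype(int);cv2.line(big,tuple(map(int,q[0])),tuple(map(int,q[1])),k,1)
sc=cv2.resize(cv2.imread('pics/s_'+sys.argv[1])[80:240,160:340],(270,240))
C=np.zeros((600,800,3),np.uint8);C[:big.shape[0],:big.shape[1]]=big;C[:240,530:]=sc;cv2.imwrite('pics/g_'+sys.argv[1],C)
E
python3 gate.py t3.png
```

```text
(no output)
```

View pics/g_t3.png

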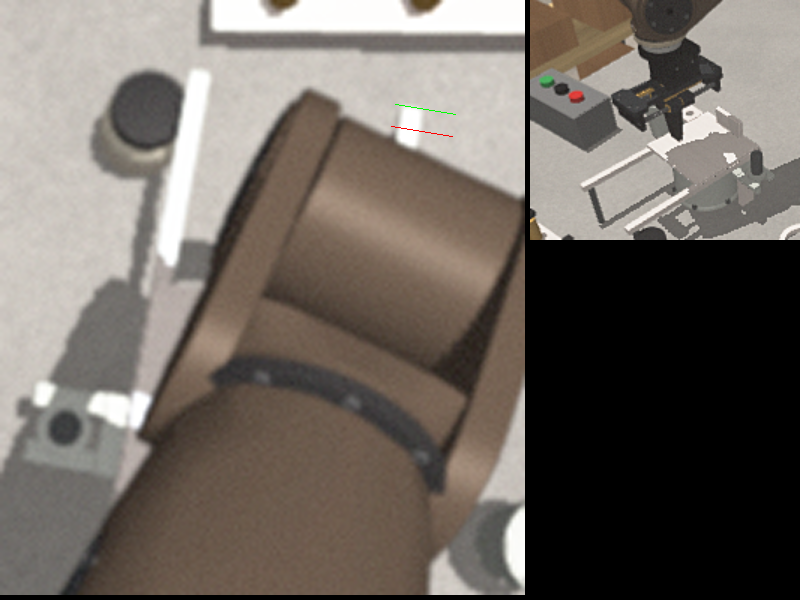

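Run:
```python
from h import *
a=capture('scene');o=get_obs();p=o['ee_pos'];print(p,o['eef_rot'],o['joint_pos'],o['gripper_width'],o['contact_force'])
y=-.15828;c,s=np.cos(y),np.sin(y)
L=np.array([(-73,35,149),(-73,-35,149),(-63,35,113),(-45,-97,113),(75,76,113),(72,0,149)]);P=np.c_[595.35+c*L[:,0]-s*L[:,1],-227.89+s*L[:,0]+c*L[:,1],L[:,2]]
print(proj(a,p),proj(a,P).round(1).tolist())
r=cv2.imread('pics/s3.png')[90:230,200:340];n=a['image'][90:230,200:340,::-1]
cv2.imwrite('pics/cmp.png',np.hstack([cv2.resize(r,(400,400),interpolation=cv2.INTER_CUBIC),cv2.resize(n,(400,400),interpolation=cv2.INTER_CUBIC)]))
```

```text
[ 647.32039352 -236.17438148  127.73165321] [-1.79985144e+02 -5.48836202e-03  8.09217862e+01] [-2.55329559e+01  3.62828060e+01  8.26786937e+01  1.20630718e-03
  6.10543021e+01 -1.64553268e+01] 0.0009664397663609585 [ 0.39557039  0.36551875 -0.44213116]
[[259.11394223 180.58406597]] [[301.1, 160.1], [285.0, 149.8], [299.1, 171.6], [265.6, 154.7], [270.7, 202.0], [252.4, 177.9]]
```

View pics/cmp.png

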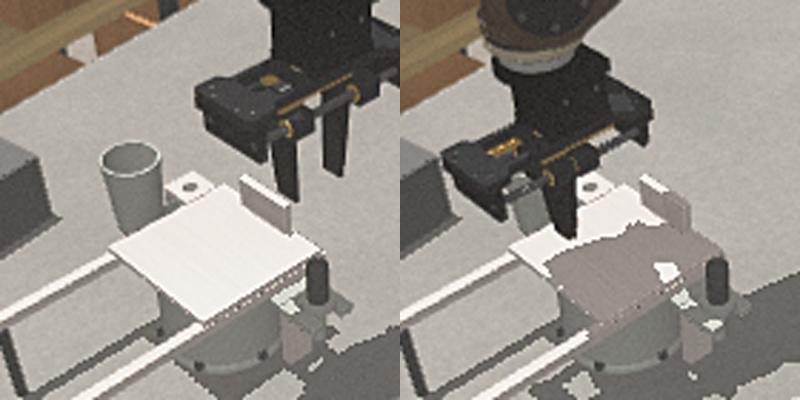

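The right image shows the plate still shut and the closed fingertips at crop (570,235). That is ~8 px higher than the reported TCP projects, so the fingertips passed over the tab. I'll work out the height offset.

Run:
```python
from h import *
import pickle
a=pickle.load(open('c2.pkl','rb'))
y=-.15828;c,s=np.cos(y),np.sin(y)
for dz in(0,10,20,25): print(dz,'shut',proj(a,[647.3,-236.2,127.7+dz]).round(1),'open',[proj(a,[584.+c*k,-108.6+s*k,201.5+dz]).round(1).tolist() for k in(-30,30)])
```

```text
0 shut [[259.1 180.6]] open [[[317.5, 159.7]], [[300.5, 170.1]]]
10 shut [[258.7 177.8]] open [[[317.5, 156.7]], [[300.3, 166.9]]]
20 shut [[258.2 175. ]] open [[[317.4, 153.5]], [[300.1, 163.8]]]
25 shut [[258.  173.6]] open [[[317.4, 151.9]], [[300.0, 162.2]]]
```

step_arm(increments=[[0,0,4,0,0],[0,0,4,0,0],[0,0,4,0,0],[0,0,0,0,0]])

```text
time: 12.12
ee_pos: [647.1, -236.0, 114.5]
eef_rot: [-179.9, -0.0, 80.9]
contact_force: [1.0, 0.2, -0.4]
gripper_width: 0.003
```

step_arm(increments=[[0,0,3,0,0],[0,0,2,0,0],[0,0,0,0,0],[0,0,0,0,0]])

```text
time: 12.45
ee_pos: [647.7, -236.2, 110.6]
eef_rot: [-180.0, -0.0, 80.9]
contact_force: [0.3, -0.6, -0.3]
gripper_width: -0.001
```

step_arm(increments=[[0,0,3,0,0],[0,0,3,0,0],[0,0,0,0,0]])

```text
time: 12.7
ee_pos: [647.4, -236.1, 104.0]
eef_rot: [-180.0, -0.0, 80.9]
contact_force: [-0.9, -0.4, -0.8]
gripper_width: 0.006
```

step_arm(increments=[[0,0,2,0,0],[0,0,1,0,0],[0,0,0,0,0]])

```text
time: 12.95
ee_pos: [647.6, -236.2, 101.4]
eef_rot: [-180.0, -0.0, 80.9]
contact_force: [0.4, -0.2, -1.2]
gripper_width: 0.005
```

step_arm(increments=[[0,0,2,0,0],[0,0,1,0,0],[0,0,0,0,0]])

```text
time: 13.2
ee_pos: [647.5, -236.2, 98.4]
eef_rot: [-180.0, -0.0, 80.9]
contact_force: [0.3, -0.1, -0.7]
gripper_width: 0.008
```

step_arm(increments=[[0,0,3,0,0],[0,0,2,0,0],[0,0,0,0,0]])

```text
time: 13.45
ee_pos: [647.4, -236.1, 93.1]
eef_rot: [-180.0, -0.0, 80.9]
contact_force: [-0.6, 0.4, -0.1]
gripper_width: 0.005
```

step_arm(increments=[[0,0,1.5,0,0],[0,0,0,0,0]])

```text
time: 13.62
ee_pos: [647.6, -236.2, 91.9]
eef_rot: [-180.0, -0.0, 80.9]
contact_force: [-0.3, -0.1, 0.7]
gripper_width: 0.006
```

step_arm(increments=[[0,0,1.5,0,0],[0,0,0,0,0]])

```text
time: 13.78
ee_pos: [647.6, -236.2, 90.5]
eef_rot: [-180.0, -0.0, 80.9]
contact_force: [-0.2, -0.7, 0.4]
gripper_width: 0.007
```

step_arm(increments=[[0,0,1.5,0,0],[0,0,0,0,0]])

```text
time: 13.95
ee_pos: [647.6, -236.1, 88.9]
eef_rot: [-180.0, -0.0, 80.9]
contact_force: [-0.4, -0.7, 0.4]
gripper_width: 0.003
```

step_arm(increments=[[0,0,1.5,0,0],[0,0,0,0,0]])

```text
time: 14.12
ee_pos: [647.6, -236.2, 87.4]
eef_rot: [-180.0, -0.0, 80.9]
contact_force: [0.3, -0.3, -0.7]
gripper_width: 0.003
```

step_arm(increments=[[0,0,1.0,0,0],[0,0,0,0,0]])

```text
time: 14.28
ee_pos: [647.6, -236.2, 86.5]
eef_rot: [-180.0, -0.0, 80.9]
contact_force: [0.0, 0.1, -0.9]
gripper_width: 0.004
```

step_arm(increments=[[0,0,1.5,0,0],[0,0,0,0,0]])

```text
time: 14.45
ee_pos: [647.6, -236.2, 84.9]
eef_rot: [-180.0, -0.0, 80.9]
contact_force: [-0.1, -0.3, 0.0]
gripper_width: 0.004
```

step_arm(increments=[[0,0,1.5,0,0],[0,0,0,0,0]])

```text
time: 14.62
ee_pos: [647.6, -236.2, 83.4]
eef_rot: [-180.0, -0.0, 80.9]
contact_force: [0.4, -0.3, -0.1]
gripper_width: 0.004
```

step_arm(increments=[[0,0,1.5,0,0],[0,0,0,0,0]])

```text
time: 14.78
ee_pos: [647.6, -236.2, 81.9]
eef_rot: [-180.0, -0.0, 80.9]
contact_force: [-0.6, 0.2, -0.3]
gripper_width: 0.006
```

Run:
```python
from h import *
a=snap('scene','s4.png');g=a['image'].mean(2)
for u in range(252,266): 
    col=g[150:215,u]; d=np.where(col<75)[0]; print(u,(d+150)[[0,-1]] if len(d) else None,end=' ')
print(g[170:196,259].astype(int))
p=get_obs()['ee_pos'];print(p,[ (dz,proj(a,[p[0],p[1],p[2]+dz])[0].round(1)) for dz in(20,25,30,35,40)])
q=cv2.imread('pics/s_t3.png').mean(2);print('old',q[165:190,259].astype(int))
```

```text
252 [150 170] 253 [150 173] 254 [150 178] 255 [150 207] 256 [150 207] 257 [150 183] 258 [150 184] 259 [150 185] 260 [150 186] 261 [150 186] 262 [150 185] 263 [150 185] 264 [150 165] 265 [150 165] [ 51  49  42  52  37  47  49  52  48  46  45  48  43  51  38  47 158 150
 143 146 143 144 147 148 130 116]
[ 647.60030407 -236.17094693   82.01932344] [(20, array([260.2, 187.6])), (25, array([259.9, 186.3])), (30, array([259.7, 184.9])), (35, array([259.5, 183.6])), (40, array([259.3, 182.2]))]
old [ 50  51  52  52  49  47  46  35  46 141 248 250 124 133 143 143 142 144
 147 143 145 143 143 141 142]
```

step_arm(increments=[[0,0,1.5,0,0],[0,0,0,0,0]])

```text
time: 15.0
ee_pos: [647.6, -236.2, 80.4]
eef_rot: [-180.0, -0.0, 80.9]
contact_force: [-0.0, -0.2, 0.2]
gripper_width: 0.003
```

step_arm(increments=[[0,0,1.5,0,0],[0,0,0,0,0]])

```text
time: 15.17
ee_pos: [648.1, -236.3, 79.9]
eef_rot: [179.9, 0.0, 80.9]
contact_force: [-0.1, 0.8, 5.9]
gripper_width: 0.012
```

step_arm(increments=[[0,0,1.5,0,0],[0,0,0,0,0]])

```text
time: 15.33
ee_pos: [648.9, -236.5, 79.9]
eef_rot: [179.8, 0.0, 80.9]
contact_force: [-0.4, 1.4, 13.8]
gripper_width: 0.004
```

Contact with the plate (113) came at a TCP reading of 80, so the real fingertips are 33 mm above the reported TCP. All heights get corrected by that. Going back over the tab to push lower.

step_arm(increments=[[0,0,-30,0,0],[0,0,-30,0,0],[0,-29,0,0,0],[0,-29,0,0,0],[0,-29,0,0,0],[0,-29,0,0,0],[0,-29,0,0,0],[0,-29,0,0,0]])

```text
time: 16.0
ee_pos: [474.5, -208.4, 137.8]
eef_rot: [180.0, 0.0, 80.9]
contact_force: [-0.9, -0.3, 0.2]
gripper_width: 0.005
```

step_arm(increments=[[0,0,0,0,0],[0,0,20,0,0],[0,0,20,0,0],[0,0,7,0,0],[0,0,0,0,0],[0,10,0,0,0],[0,10,0,0,0],[0,10,0,0,0]])

```text
time: 16.67
ee_pos: [507.4, -214.1, 91.7]
eef_rot: [179.9, 0.0, 80.9]
contact_force: [-0.0, -0.3, -0.5]
gripper_width: 0.005
```

step_arm(increments=[[0,8,0,0,0],[0,8,0,0,0],[0,8,0,0,0],[0,8,0,0,0],[0,8,0,0,0],[0,8,0,0,0],[0,8,0,0,0],[0,8,0,0,0]])

```text
time: 17.33
ee_pos: [569.4, -223.8, 90.7]
eef_rot: [-180.0, -0.0, 80.9]
contact_force: [-2.2, -0.8, 0.6]
gripper_width: 0.004
```

step_arm(increments=[[0,9,0,0,0],[0,9,0,0,0],[0,9,0,0,0],[0,9,0,0,0],[0,9,0,0,0],[0,9,0,0,0],[0,9,0,0,0],[0,9,0,0,0]])

```text
time: 18.0
ee_pos: [640.6, -235.1, 90.6]
eef_rot: [-180.0, -0.0, 80.9]
contact_force: [-1.5, -1.3, 1.0]
gripper_width: 0.003
```

step_arm(increments=[[0,4,0,0,0],[0,4,0,0,0],[0,2,0,0,0],[0,0,0,0,0]])

```text
time: 18.33
ee_pos: [650.0, -236.4, 90.6]
eef_rot: [180.0, -0.0, 80.9]
contact_force: [0.2, -0.2, -0.3]
gripper_width: 0.007
```

step_arm(increments=[[0,2,0,0,0],[0,2,0,0,0],[0,0,0,0,0]])

```text
time: 18.58
ee_pos: [653.7, -237.0, 90.7]
eef_rot: [180.0, -0.0, 80.9]
contact_force: [-0.7, 0.2, 0.0]
gripper_width: 0.004
```

step_arm(increments=[[0,2,0,0,0],[0,0,0,0,0]])

```text
time: 18.75
ee_pos: [655.7, -237.4, 90.7]
eef_rot: [-180.0, -0.0, 80.9]
contact_force: [-1.2, 0.7, -0.8]
gripper_width: 0.004
```

step_arm(increments=[[0,2,0,0,0],[0,0,0,0,0]])

```text
time: 18.92
ee_pos: [657.7, -237.8, 90.7]
eef_rot: [-180.0, -0.0, 80.9]
contact_force: [-1.4, 1.1, 0.8]
gripper_width: 0.004
```

step_arm(increments=[[0,-8,0,0,0],[0,0,-30,0,0],[0,0,-30,0,20],[0,0,-30,0,40],[0,0,-20,0,50],[28.1,-15.7,0,0,50],[28.1,-15.7,0,0,50],[28.1,-15.7,0,0,50]])

```text
time: 19.58
ee_pos: [615.6, -145.2, 201.1]
eef_rot: [179.9, 0.0, 80.9]
contact_force: [-0.3, 0.2, 0.2]
gripper_width: 0.368
```

step_arm(increments=[[28.1,-15.7,0,0,50],[28.1,-15.7,0,0,50],[28.1,-15.7,0,0,50],[28.1,-15.7,0,0,50],[28.1,-15.7,0,0,50],[28.1,-15.7,0,0,50],[28.1,-15.7,0,0,50],[28.1,-15.7,0,0,50]])

```text
time: 20.25
ee_pos: [526.9, 97.1, 201.1]
eef_rot: [179.9, -0.0, 80.9]
contact_force: [-0.5, 0.2, 0.8]
gripper_width: 0.503
```

step_arm(increments=[[28.1,-15.7,0,0,50],[28.1,-15.7,0,0,50],[28.1,-15.7,0,0,50],[0,0,0,0.1177,50],[0,0,0,0.1177,50],[0,0,0,0.1177,50],[0,0,0,0.1177,50],[0,0,0,0.1177,50]])

```text
time: 20.92
ee_pos: [494.4, 186.6, 201.0]
eef_rot: [180.0, -0.1, 46.9]
contact_force: [-0.2, -0.1, -0.1]
gripper_width: 0.501
```

step_arm(increments=[[0,0,0,0.1177,50],[0,0,0,0.1177,50],[0,0,0,0.1177,50],[0,0,0,0.1177,50],[0,0,0,0.1177,50],[0,0,0,0.1177,50],[0,0,0,0,50],[0,0,0,0,50]])

```text
time: 21.58
ee_pos: [494.5, 186.5, 200.9]
eef_rot: [-180.0, -0.0, 7.0]
contact_force: [0.2, -0.6, 0.0]
gripper_width: 0.503
```

```bash
python3 gate.py t5.png; python3 go.py 497.8 185.7 200 6.7
python3 - <<'E'
from h import *
b=cv2.imread('pics/t5.png').mean(2); a=cv2.imread('pics/s_t5.png')
# gate: brightness profile along column x at y=-30 on plane 113
c=capture('top')
y=-.15828;cc,s=np.cos(y),np.sin(y)
g=c['image'].mean(2);xs=np.arange(40,235,3.)
P=np.c_[595.35+cc*xs-s*40,-227.89+s*xs+cc*40,113+0*xs];uv=proj(c,P)
v=cv2.remap(g.astype(np.float32),uv[:,0].astype(np.float32)[None],uv[:,1].astype(np.float32)[None],cv2.INTER_LINEAR)[0]
print('\n',[(int(x),int(k)) for x,k in zip(xs,v)])
E
```

```text
at [494.6 186.6 200.9] 6.96 rows 1 spin/row 0.0045
[3.1, 1.2, 0.9] 
 [(40, 153), (43, 149), (46, 192), (49, 188), (52, 134), (55, 100), (58, 94), (61, 91), (64, 97), (67, 95), (70, 123), (73, 205), (76, 235), (79, 236), (82, 247), (85, 250), (88, 250), (91, 250), (94, 250), (97, 249), (100, 249), (103, 249), (106, 250), (109, 250), (112, 250), (115, 250), (118, 250), (121, 250), (124, 250), (127, 250), (130, 249), (133, 249), (136, 250), (139, 249), (142, 250), (145, 250), (148, 249), (151, 249), (154, 249), (157, 250), (160, 250), (163, 249), (166, 249), (169, 249), (172, 249), (175, 250), (178, 249), (181, 249), (184, 249), (187, 249), (190, 249), (193, 249), (196, 249), (199, 249), (202, 249), (205, 249), (208, 249), (211, 249), (214, 249), (217, 249), (220, 241), (223, 194), (226, 168), (229, 169), (232, 171)]
```

Gate is fully open (far edge at ~222 → ~145 mm). Descending on the cup handle.

step_arm(increments=[[3.1,1.2,30,0.0045,50],[0,0,30,0,50],[0,0,30,0,50],[0,0,30,0,50],[0,0,30,0,50],[0,0,20,0,50],[0,0,10,0,50],[0,0,0,0,50]])

```text
time: 22.4
ee_pos: [497.0, 185.6, 19.0]
eef_rot: [180.0, 0.2, 6.6]
contact_force: [0.2, -0.1, 0.7]
gripper_width: 0.501
```

step_arm(increments=[[0,0,10,0,50],[0,0,10,0,50],[0,0,8,0,50],[0,0,6,0,50],[0,0,0,0,50],[0,0,0,0,50]])

```text
time: 22.9
ee_pos: [497.9, 185.8, -13.4]
eef_rot: [-180.0, 0.0, 6.5]
contact_force: [-0.3, 1.2, -0.4]
gripper_width: 0.5
```

Run:
```python
from h import *
a=snap('scene','s6.png');b=snap('top','t6.png');o=get_obs();print(o['ee_pos'],o['contact_force'])
A=cv2.resize(a['image'][180:300,340:460,::-1],(560,560),interpolation=cv2.INTER_CUBIC)
cv2.imwrite('pics/c6.png',A)
```

```text
[498.11212922 185.86573485 -12.92403987] [-0.25937893  0.89667974 -0.88252948]
```

View pics/c6.png

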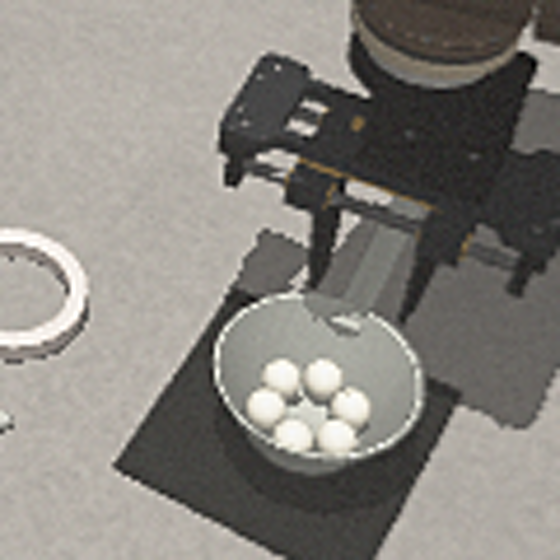

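Fingers straddle the handle at (370,265) with six balls in the cup. Grip and lift.

step_arm(increments=[[0,0,0,0,0],[0,0,0,0,0],[0,0,0,0,0],[0,0,0,0,0],[0,0,0,0,0],[0,0,0,0,0],[0,0,0,0,0],[0,0,0,0,0]], grip_force=60)

```text
time: 23.67
ee_pos: [497.9, 185.8, -13.2]
eef_rot: [-180.0, -0.0, 6.5]
contact_force: [-0.3, -0.6, 1.3]
gripper_width: 0.185
```

step_arm(increments=[[0,0,-3,0,0],[0,0,-4,0,0],[0,0,-6,0,0],[0,0,-8,0,0],[0,0,-10,0,0],[0,0,-10,0,0],[0,0,-6,0,0],[0,0,0,0,0]])

```text
time: 24.33
ee_pos: [498.6, 186.0, 35.5]
eef_rot: [-180.0, -0.2, 6.5]
contact_force: [0.0, 0.6, -3.1]
gripper_width: 0.186
```

```bash
cat > cup.py <<'E'
# project model rim for tilts and report best match of rim edges in scene image; print torque
from h import *
import sys
a=snap('scene',sys.argv[1]);b=snap('top','t'+sys.argv[1]);o=get_obs();p=o['ee_pos'];print(p.round(1),o['eef_rot'].round(1),np.round(o['contact_force'],1),np.round(o['torque'],2),o['gripper_width'],o['time'])
psi=np.radians(o['eef_rot'][2]);f=np.array([np.cos(psi),np.sin(psi),0]);l=np.array([-f[1],f[0],0]);z=np.array([0,0,1.])
G=np.array(p)+[0,0,52]
edges=[cv2.distanceTransform(255-cv2.Canny(c['image'],40,110),cv2.DIST_L2,3) for c in(a,b)]
th=np.linspace(0,2*np.pi,120)
res=[]
for t in range(-10,96,2):
    t_=np.radians(t);X=f*np.cos(t_)-z*np.sin(t_);Z=f*np.sin(t_)+z*np.cos(t_)
    C=G+95*X+14*Z
    P=C+55*(np.outer(np.cos(th),X)+np.outer(np.sin(th),l))
    s=[]
    for c,e in zip((a,b),edges):
        q=proj(c,P).round().astype(int);ok=(q[:,0]>=0)&(q[:,0]<640)&(q[:,1]>=0)&(q[:,1]<400);s.append(np.minimum(e[q[ok,1],q[ok,0]],5).mean())
    res.append((round(float(s[0]),2),round(float(s[1]),2),t))
print(sorted(res)[:4],sorted(res,key=lambda r:r[1])[:3])
E
python3 cup.py l1.png
```

```text
[498.  185.8  34.1] [-180.    -0.     6.5] [ 0.3 -0.1 -3. ] [-0.1   0.36 -0.02] 0.18764460178547687 24.4333
[(0.46, 0.77, 0), (0.63, 0.73, -2), (0.71, 0.81, -4), (0.85, 0.66, 4)] [(1.01, 0.64, 6), (0.85, 0.66, 4), (1.4, 0.71, 8)]
```

Cup held level (tilt 0°). Raising it and carrying to the column.

step_arm(increments=[[0,0,-6,0.034,0],[0,0,-12,0.034,0],[0,0,-20,0.034,0],[0,0,-25,0.034,0],[0,0,-25,0.034,0],[0,0,-25,0.034,0],[0,0,-25,0.034,0],[0,0,-20,0.034,0]])

```text
time: 25.1
ee_pos: [497.8, 185.8, 193.1]
eef_rot: [-180.0, -0.0, -9.2]
contact_force: [0.3, 0.3, -3.0]
gripper_width: 0.183
```

step_arm(increments=[[0,0,-15,0,0],[0,0,-8,0,0],[1.1,4.9,0,0,0],[2.3,9.8,0,0,0],[3.4,14.7,0,0,0],[4.6,19.7,0,0,0],[4.6,19.7,0,0,0],[4.6,19.7,0,0,0]])

```text
time: 25.77
ee_pos: [503.5, 93.5, 213.1]
eef_rot: [180.0, 0.1, -9.1]
contact_force: [0.5, -0.2, -1.9]
gripper_width: 0.182
```

step_arm(increments=[[4.6,19.7,0,0,0],[4.6,19.7,0,0,0],[4.6,19.7,0,0,0],[4.6,19.7,0,0,0],[4.6,19.7,0,0,0],[4.6,19.7,0,0,0],[4.6,19.7,0,0,0],[4.6,19.7,0,0,0]])

```text
time: 26.43
ee_pos: [514.7, -68.0, 213.1]
eef_rot: [-180.0, 0.2, -9.1]
contact_force: [0.4, -0.0, -1.9]
gripper_width: 0.185
```

step_arm(increments=[[4.6,19.7,0,0,0],[4.6,19.7,0,0,0],[4.6,19.7,0,0,0],[4.6,19.7,0,0,0],[4.6,19.7,0,0,0],[4.6,19.7,0,0,0],[3.4,14.7,0,0,0],[2.3,9.8,0,0,0]])

```text
time: 27.1
ee_pos: [525.2, -214.3, 213.3]
eef_rot: [-180.0, 0.1, -9.2]
contact_force: [0.2, 0.4, -3.0]
gripper_width: 0.184
```

step_arm(increments=[[1.1,4.9,0,0,0],[0,0,0,0,0],[0,0,0,0,0],[0,0,0,0,0]])

```text
time: 27.43
ee_pos: [526.2, -216.7, 214.6]
eef_rot: [-180.0, 0.0, -9.1]
contact_force: [0.6, 0.4, -2.7]
gripper_width: 0.185
```

```bash
python3 cup.py l2.png; python3 go.py 526.2 -216.9 215 -9.07
```

```text
[ 526.3 -216.7  214.8] [-180.   -0.   -9.] [ 0.1  0.5 -2.8] [-0.08  0.4   0.02] 0.1853451776784662 27.5333
[(0.74, 1.55, 2), (0.93, 1.55, 0), (1.02, 1.45, 4), (1.15, 1.68, -2)] [(1.59, 1.07, 8), (1.25, 1.21, 6), (1.6, 1.29, 10)]
at [ 526.3 -216.7  214.8] -9.04 rows 1 spin/row 0.0005
[-0.1, 0.2, -0.2]
```

step_arm(increments=[[0,0,0,0,0],[0,0,0,0,0]], grip_force=40)

```text
time: 27.7
ee_pos: [526.4, -217.0, 214.9]
eef_rot: [-180.0, -0.0, -9.1]
contact_force: [-0.6, 0.4, -2.4]
gripper_width: 0.188
```

step_arm(increments=[[0,0,0,0,0],[0,0,0,0,0]], grip_force=30)

```text
time: 27.87
ee_pos: [526.3, -217.3, 214.7]
eef_rot: [-180.0, -0.0, -9.1]
contact_force: [0.1, -0.0, -2.8]
gripper_width: 0.191
```

```bash
python3 cup.py l3.png
```

```text
[ 526.3 -217.4  214.7] [-180.     0.    -9.1] [ 0.8  0.1 -3. ] [-0.04  0.42 -0.  ] 0.18752907987244016 27.9667
[(0.81, 1.43, 2), (0.9, 1.51, 0), (1.06, 1.32, 4), (1.12, 1.6, -2)] [(1.58, 1.11, 8), (1.32, 1.18, 6), (1.53, 1.26, 10)]
```

step_arm(increments=[[0,0,0,0,0],[0,0,0,0,0]], grip_force=24)

```text
time: 28.13
ee_pos: [526.2, -217.5, 214.7]
eef_rot: [-180.0, -0.0, -9.1]
contact_force: [0.1, 0.0, -1.8]
gripper_width: 0.191
```

step_arm(increments=[[0,0,0,0,0],[0,0,0,0,0]], grip_force=20)

```text
time: 28.3
ee_pos: [526.3, -217.5, 214.7]
eef_rot: [-180.0, -0.0, -9.1]
contact_force: [-0.3, -0.1, -2.0]
gripper_width: 0.191
```

```bash
python3 cup.py l4.png
```

```text
[ 526.3 -217.5  214.7] [-180.    -0.    -9.1] [-0.5  0.3 -3.2] [-0.06  0.38 -0.  ] 0.18505350863374387 28.4
[(0.72, 2.32, 12), (0.79, 2.06, 14), (0.81, 2.58, 10), (1.13, 1.71, 16)] [(1.48, 1.07, 20), (1.68, 1.09, 22), (1.36, 1.42, 18)]
```

Slip begins at 20 N (~13°). I'll go on gradually.

step_arm(increments=[[0,0,0,0,0]], grip_force=20)

```text
time: 28.48
ee_pos: [526.2, -217.5, 214.7]
eef_rot: [-180.0, 0.0, -9.1]
contact_force: [-0.2, 0.3, -2.6]
gripper_width: 0.187
```

```bash
python3 cup.py l5.png
```

```text
[ 526.2 -217.4  214.7] [-180.     0.    -9.1] [-0.2 -0.2 -3. ] [-0.02  0.3  -0.02] 0.18638127882324798 28.5833
[(0.53, 1.3, 36), (0.54, 1.4, 34), (0.69, 1.45, 32), (0.71, 1.73, 38)] [(0.53, 1.3, 36), (0.54, 1.4, 34), (0.69, 1.45, 32)]
```

step_arm(increments=[[0,0,0,0,0]], grip_force=20)

```text
time: 28.67
ee_pos: [526.3, -217.5, 214.7]
eef_rot: [-180.0, -0.0, -9.1]
contact_force: [-1.1, 0.1, -2.2]
gripper_width: 0.185
```

```bash
python3 cup.py l6.png
```

```text
[ 526.3 -217.5  214.7] [-180.    -0.    -9.1] [-0.2  0.4 -3.5] [-0.07  0.34 -0.  ] 0.18457159022284592 28.7667
[(0.36, 1.24, 36), (0.55, 1.63, 38), (0.59, 1.35, 34), (0.65, 1.9, 40)] [(0.36, 1.24, 36), (0.59, 1.35, 34), (0.8, 1.43, 32)]
```

Stopped at 36°. Reducing further.

step_arm(increments=[[0,0,0,0,0],[0,0,0,0,0]], grip_force=16)

```text
time: 28.93
ee_pos: [526.3, -217.5, 214.7]
eef_rot: [-180.0, -0.0, -9.1]
contact_force: [0.5, -0.5, -2.4]
gripper_width: 0.186
```

step_arm(increments=[[0,0,0,0,0],[0,0,0,0,0]], grip_force=14)

```text
time: 29.1
ee_pos: [526.3, -217.5, 214.7]
eef_rot: [-180.0, -0.0, -9.1]
contact_force: [0.3, 0.8, -2.0]
gripper_width: 0.186
```

```bash
python3 cup.py l7.png
```

```text
[ 526.3 -217.5  214.7] [-180.    -0.    -9.1] [-0.3 -0.4 -2.2] [-0.01  0.33 -0.02] 0.18560752361070396 29.2
[(0.34, 1.27, 36), (0.49, 1.72, 38), (0.58, 1.39, 34), (0.66, 2.06, 40)] [(0.34, 1.27, 36), (0.58, 1.39, 34), (0.83, 1.46, 32)]
```

step_arm(increments=[[0,0,0,0,0],[0,0,0,0,0]], grip_force=12.5)

```text
time: 29.37
ee_pos: [526.3, -217.5, 214.7]
eef_rot: [-180.0, -0.0, -9.1]
contact_force: [0.1, -0.0, -1.8]
gripper_width: 0.19
```

step_arm(increments=[[0,0,0,0,0],[0,0,0,0,0]], grip_force=11)

```text
time: 29.53
ee_pos: [526.2, -217.5, 214.7]
eef_rot: [-180.0, 0.0, -9.1]
contact_force: [-0.0, 0.6, -2.2]
gripper_width: 0.187
```

```bash
python3 cup.py l8.png
```

```text
[ 526.2 -217.5  214.7] [-180.     0.    -9.1] [ 0.1  0.8 -2.7] [-0.03  0.23 -0.02] 0.18577882556852873 29.6333
[(0.53, 1.89, 50), (0.55, 1.87, 52), (0.71, 2.12, 48), (0.85, 2.09, 54)] [(1.61, 1.54, 42), (2.5, 1.56, 32), (2.19, 1.57, 36)]
```

Now ~51°. Continuing in small steps.

step_arm(increments=[[0,0,0,0,0],[0,0,0,0,0]], grip_force=10)

```text
time: 29.8
ee_pos: [526.3, -217.5, 214.7]
eef_rot: [-180.0, -0.0, -9.1]
contact_force: [-0.2, -0.2, -2.2]
gripper_width: 0.189
```

step_arm(increments=[[0,0,0,0,0],[0,0,0,0,0]], grip_force=8)

```text
time: 29.97
ee_pos: [526.3, -217.5, 214.7]
eef_rot: [-180.0, -0.0, -9.1]
contact_force: [0.1, 0.4, -2.2]
gripper_width: 0.191
```

```bash
python3 cup.py l9.png
```

```text
[ 526.2 -217.5  214.7] [-180.     0.    -9.1] [-0.   0.1 -2.7] [-0.06  0.28 -0.01] 0.1882307476745571 30.0667
[(0.62, 1.99, 54), (0.69, 2.15, 52), (0.72, 1.88, 56), (0.77, 2.19, 50)] [(1.76, 1.57, 42), (2.53, 1.68, 32), (2.29, 1.71, 36)]
```

step_arm(increments=[[0,0,0,0,0],[0,0,0,0,0]], grip_force=7)

```text
time: 30.23
ee_pos: [526.2, -217.5, 214.7]
eef_rot: [-180.0, -0.0, -9.1]
contact_force: [0.1, -0.5, -2.4]
gripper_width: 0.192
```

step_arm(increments=[[0,0,0,0,0],[0,0,0,0,0]], grip_force=6)

```text
time: 30.4
ee_pos: [526.3, -217.5, 214.7]
eef_rot: [-180.0, -0.0, -9.1]
contact_force: [0.3, 1.0, -2.4]
gripper_width: 0.187
```

```bash
python3 cup.py l10.png
```

```text
[ 526.2 -217.5  214.7] [-180.     0.    -9.1] [ 0.6 -0.3 -3.3] [-0.03  0.31  0.02] 0.18714400530397013 30.5
[(0.5, 1.99, 62), (0.6, 2.19, 64), (0.67, 2.13, 60), (0.89, 2.45, 58)] [(2.53, 1.85, 32), (2.09, 1.88, 42), (2.48, 1.91, 36)]
```

step_arm(increments=[[0,0,0,0,0],[0,0,0,0,0],[0,0,0,0,0]], grip_force=5)

```text
time: 30.75
ee_pos: [526.3, -217.5, 214.7]
eef_rot: [-180.0, -0.0, -9.1]
contact_force: [0.3, 0.6, -2.7]
gripper_width: 0.189
```

step_arm(increments=[[0,0,0,0,0],[0,0,0,0,0],[0,0,0,0,0],[0,0,0,0,0]], grip_force=4.5)

```text
time: 31.08
ee_pos: [526.2, -217.5, 214.7]
eef_rot: [-180.0, 0.0, -9.1]
contact_force: [0.2, -1.2, -2.5]
gripper_width: 0.188
```

```bash
python3 cup.py l11.png
```

```text
[ 526.3 -217.5  214.7] [-180.    -0.    -9.1] [ 0.9  0.6 -2.4] [-0.    0.29  0.05] 0.19143549695995155 31.1833
[(0.56, 2.97, 76), (0.59, 3.05, 78), (0.65, 3.36, 80), (0.79, 3.65, 82)] [(2.86, 1.72, 32), (2.66, 1.78, 36), (2.74, 1.79, 34)]
```

step_arm(increments=[[0,0,0,0,0],[0,0,0,0,0],[0,0,0,0,0],[0,0,0,0,0],[0,0,0,0,0],[0,0,0,0,0]], grip_force=4.5)

```text
time: 31.68
ee_pos: [526.3, -217.5, 214.8]
eef_rot: [-180.0, -0.0, -9.1]
contact_force: [0.7, 0.9, -1.5]
gripper_width: 0.188
```

```bash
python3 cup.py l12.png
python3 - <<'E'
import cv2
a=cv2.imread('pics/l12.png')[100:240,200:340];cv2.imwrite('pics/c12.png',cv2.resize(a,(560,560),interpolation=cv2.INTER_CUBIC))
E
```

```text
[ 526.3 -217.5  214.7] [-180.    -0.    -9.1] [-0.3  0.6 -1.4] [-0.07  0.17  0.01] 0.18708806183373333 31.7833
[(0.47, 2.72, 76), (0.49, 2.74, 78), (0.72, 2.95, 80), (0.75, 2.69, 74)] [(3.0, 1.79, 32), (3.03, 1.86, 30), (2.52, 1.86, 42)]
```

View pics/c12.png

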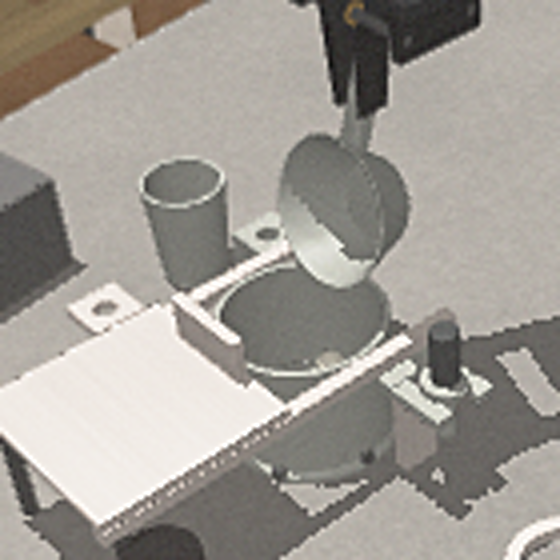

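The cup is empty: force fell from ~3 to ~1.5 N, which matches six balls. A ball shows inside the mouth at (330,355), none lie on the bench, and the pin still hangs at (445,350). Carrying the cup back.

step_arm(increments=[[0,0,0,0,0],[0,0,0,0,0],[0,0,-8,0,0],[0,0,-15,0,0],[0,0,-17,0,0],[0,0,-15,0,0],[0,0,-8,0,0],[0,0,-2,0,0]], grip_force=60)

```text
time: 32.45
ee_pos: [526.7, -217.7, 281.5]
eef_rot: [180.0, -0.1, -9.1]
contact_force: [-0.3, 0.8, -1.3]
gripper_width: 0.186
```

step_arm(increments=[[0.3,-5,0,0,0],[0.6,-10,0,0,0],[1,-15,0,0,0],[1.3,-20.1,0,0,0],[1.3,-20.1,0,0,0],[1.3,-20.1,0,0,0],[1.3,-20.1,0,0,0],[1.3,-20.1,0,0,0]])

```text
time: 33.12
ee_pos: [555.0, -88.0, 278.7]
eef_rot: [-180.0, 0.1, -9.1]
contact_force: [0.2, 0.9, -1.1]
gripper_width: 0.187
```

step_arm(increments=[[1.3,-20.1,0,0,0],[1.3,-20.1,0,0,0],[1.3,-20.1,0,0,0],[1.3,-20.1,0,0,0],[1.3,-20.1,0,0,0],[1.3,-20.1,0,0,0],[1.3,-20.1,0,0,0],[1.3,-20.1,0,0,0]])

```text
time: 33.78
ee_pos: [590.4, 69.1, 278.7]
eef_rot: [180.0, 0.1, -9.1]
contact_force: [-0.1, -0.1, -1.0]
gripper_width: 0.187
```

step_arm(increments=[[1.3,-20.1,0,0,0],[1.3,-20.1,0,0,0],[1.3,-20.1,0,0,0],[1.3,-20.1,0,0,0],[1.3,-20.1,0,0,0],[1,-15,0,0,0],[0.6,-10,0,0,0],[0.3,-5,0,0,0]])

```text
time: 34.45
ee_pos: [619.6, 196.2, 279.0]
eef_rot: [180.0, 0.1, -9.0]
contact_force: [-0.4, -0.5, -2.4]
gripper_width: 0.187
```

step_arm(increments=[[0,0,0,-0.045,0],[0,0,0,-0.045,0],[0,0,0,-0.045,0],[0,0,0,-0.045,0],[0,0,0,-0.045,0],[0,0,0,-0.045,0],[0,0,0,0,0],[0,0,0,0,0]])

```text
time: 35.12
ee_pos: [619.7, 194.3, 279.6]
eef_rot: [180.0, 0.0, 6.3]
contact_force: [-0.7, 0.3, -2.1]
gripper_width: 0.181
```

```bash
python3 cup.py l13.png; python3 go.py 619.2 194.5 115 6.5
```

```text
[619.8 194.4 279.7] [-180.     0.     6.3] [ 0.5  0.2 -1.7] [-0.07  0.15 -0.03] 0.18781959736361514 35.2167
[(0.4, 1.93, 78), (0.69, 1.77, 76), (0.69, 2.2, 80), (0.71, 1.85, 74)] [(0.69, 1.77, 76), (0.71, 1.85, 74), (1.5, 1.92, 90)]
at [619.8 194.4 279.7] 6.27 rows 5 spin/row -0.0008
[-0.1, -0.0, 32.9] [-0.1, -0.0, 32.9] [-0.1, -0.0, 32.9] [-0.1, -0.0, 32.9] [-0.1, -0.0, 32.9]
```

step_arm(increments=[[-0.5,0,25,0,0],[0,0,30,0,0],[0,0,30,0,0],[0,0,30,0,0],[0,0,25,0,0],[0,0,17,0,0],[0,0,8,0,0],[0,0,0,0,0]])

```text
time: 35.88
ee_pos: [618.7, 194.4, 113.1]
eef_rot: [180.0, 0.2, 6.3]
contact_force: [-0.2, -0.3, -1.0]
gripper_width: 0.189
```

step_arm(increments=[[0,0,8,0,0],[0,0,5,0,0],[0,0,3,0,0],[0,0,0,0,0]], grip_force=8)

```text
time: 36.22
ee_pos: [619.3, 194.7, 98.6]
eef_rot: [-180.0, -0.0, 6.4]
contact_force: [-0.0, -0.2, -1.5]
gripper_width: 0.189
```

```bash
python3 cup.py l14.png
python3 - <<'E'
import numpy as np
th=np.r_[np.arange(78,65,-2.7),64.4,np.arange(61,-1,-3.05)];th[-1]=0 if th[-1]<2 else th[-1]
def w(t):
    r=np.radians(t);c,s=np.cos(r),np.sin(r)
    return (70-150*c-14*s,150*s-14*c-48) if t>64.4 else (17-127*c+34*s,127*s+34*c-48)
W=np.array([w(t) for t in th]);print(len(th))
for t,a,d in zip(th[1:],W[1:],np.diff(W,axis=0)):print(round(t,1),a.round(1),[round(d[0],1),0,round(-d[1],1)])
E
```

```text
[619.5 194.7  99.2] [-180.    -0.     6.4] [-0.   0.4 -1.2] [-0.06  0.2   0.06] 0.1890753556144484 36.3167
[(0.4, 1.67, 76), (0.62, 1.88, 78), (0.78, 2.0, 80), (0.84, 1.94, 84)] [(1.23, 1.27, 68), (1.5, 1.32, 66), (1.66, 1.36, 64)]
27
75.3 [18.4 93.5] [np.float64(-6.7), 0, np.float64(2.3)]
72.6 [11.8 90.9] [np.float64(-6.6), 0, np.float64(2.6)]
69.9 [ 5.3 88.1] [np.float64(-6.5), 0, np.float64(2.9)]
67.2 [-1.  84.9] [np.float64(-6.3), 0, np.float64(3.2)]
64.4 [-7.2 81.2] [np.float64(-6.2), 0, np.float64(3.6)]
61.0 [-14.8  79.6] [np.float64(-7.6), 0, np.float64(1.7)]
58.0 [-21.6  77.7] [np.float64(-6.7), 0, np.float64(1.9)]
54.9 [-28.2  75.5] [np.float64(-6.6), 0, np.float64(2.2)]
51.9 [-34.7  72.9] [np.float64(-6.5), 0, np.float64(2.6)]
48.8 [-41.1  70. ] [np.float64(-6.4), 0, np.float64(2.9)]
45.8 [-47.3  66.7] [np.float64(-6.2), 0, np.float64(3.3)]
42.7 [-53.3  63.1] [np.float64(-6.0), 0, np.float64(3.6)]
39.7 [-59.1  59.2] [np.float64(-5.8), 0, np.float64(3.9)]
36.6 [-64.7  55. ] [np.float64(-5.6), 0, np.float64(4.2)]
33.6 [-70.1  50.5] [np.float64(-5.4), 0, np.float64(4.5)]
30.5 [-75.2  45.8] [np.float64(-5.1), 0, np.float64(4.8)]
27.5 [-80.   40.7] [np.float64(-4.9), 0, np.float64(5.0)]
24.4 [-84.6  35.4] [np.float64(-4.6), 0, np.float64(5.3)]
21.4 [-88.9  29.9] [np.float64(-4.3), 0, np.float64(5.5)]
18.3 [-92.9  24.2] [np.float64(-4.0), 0, np.float64(5.7)]
15.3 [-96.6  18.2] [np.float64(-3.7), 0, np.float64(5.9)]
12.2 [-99.9  12.1] [np.float64(-3.4), 0, np.float64(6.1)]
9.2 [-103.     5.8] [np.float64(-3.0), 0, np.float64(6.3)]
6.1 [-105.7   -0.7] [np.float64(-2.7), 0, np.float64(6.5)]
3.1 [-108.    -7.3] [np.float64(-2.3), 0, np.float64(6.6)]
0.0 [-110.  -14.] [np.float64(-2.0), 0, np.float64(6.7)]
```

step_arm(increments=[[0,0,3.5,0,0],[-6.7,0,2.3,0,0],[-6.6,0,2.6,0,0],[-6.5,0,2.9,0,0],[-6.3,0,3.2,0,0],[-6.2,0,3.6,0,0],[0,0,0,0,0]], grip_force=6)

```text
time: 36.9
ee_pos: [585.7, 190.9, 80.4]
eef_rot: [180.0, 0.1, 6.4]
contact_force: [-0.5, -0.2, 1.7]
gripper_width: 0.19
```

```bash
python3 cup.py l15.png
```

```text
[586.8 191.1  80.7] [-180.     0.     6.4] [-0.2  0.2  1.7] [-0.11  0.42  0.03] 0.18721275106356383 37.0
[(0.43, 1.41, 68), (0.56, 1.33, 66), (0.73, 1.46, 70), (0.83, 0.86, 64)] [(0.83, 0.86, 64), (1.05, 1.08, 60), (1.05, 1.16, 62)]
```

Rolling as planned (tilt ~66°). Continuing.

step_arm(increments=[[-7.6,0,1.7,0,0],[-6.7,0,1.9,0,0],[-6.6,0,2.2,0,0],[-6.5,0,2.6,0,0],[-6.4,0,2.9,0,0],[-6.2,0,3.3,0,0],[-6.0,0,3.6,0,0],[-5.8,0,3.9,0,0]])

```text
time: 37.67
ee_pos: [535.0, 185.3, 58.2]
eef_rot: [-180.0, 0.0, 6.4]
contact_force: [0.3, -0.5, 0.8]
gripper_width: 0.19
```

```bash
python3 cup.py l16.png
```

```text
[534.4 185.2  57.8] [1.8e+02 1.0e-01 6.4e+00] [ 0.5  0.3 -1.2] [-0.11  0.27  0.06] 0.18768635940800646 37.7667
[(0.51, 1.66, 32), (0.52, 1.47, 36), (0.52, 1.52, 34), (0.53, 2.16, 50)] [(0.65, 1.01, 40), (0.57, 1.15, 38), (1.29, 1.22, 74)]
```

step_arm(increments=[[-5.6,0,4.2,0,0],[-5.4,0,4.5,0,0],[-5.1,0,4.8,0,0],[-4.9,0,5.0,0,0],[-4.6,0,5.3,0,0],[-4.3,0,5.5,0,0],[-4.0,0,5.7,0,0],[-3.7,0,5.9,0,0]])

```text
time: 38.43
ee_pos: [498.0, 181.1, 17.0]
eef_rot: [-180.0, -0.0, 6.4]
contact_force: [1.8, 0.1, -0.8]
gripper_width: 0.187
```

step_arm(increments=[[-3.4,0,6.1,0,0],[-3.0,0,6.3,0,0],[-2.7,0,6.5,0,0],[-2.3,0,6.6,0,0],[0,0,0,0,0]])

```text
time: 38.85
ee_pos: [486.0, 179.7, -9.2]
eef_rot: [180.0, 0.1, 6.4]
contact_force: [0.1, 0.4, -1.2]
gripper_width: 0.188
```

```bash
python3 cup.py l17.png
```

```text
[486.8 179.8  -8.2] [1.8e+02 1.0e-01 6.4e+00] [ 1.   0.1 -1.1] [-0.1   0.32  0.03] 0.19102736896236505 38.95
[(0.4, 0.78, 0), (0.52, 0.67, 2), (0.83, 0.85, -2), (0.87, 0.57, 4)] [(1.05, 0.54, 6), (0.87, 0.57, 4), (1.24, 0.65, 8)]
```

step_arm(increments=[[0,0,3,0,0],[0,0,2,0,0],[0,0,0,0,0],[0,0,0,0,0]])

```text
time: 39.28
ee_pos: [487.1, 179.9, -12.9]
eef_rot: [-180.0, 0.0, 6.4]
contact_force: [-1.3, 0.3, -0.5]
gripper_width: 0.187
```

```bash
python3 cup.py l18.png
```

```text
[487.1 179.9 -12.8] [-180.    -0.     6.4] [-0.2  0.   0.2] [-0.09  0.36 -0.01] 0.18918079216059 39.3833
[(0.29, 0.66, -2), (0.64, 0.82, -4), (0.73, 0.6, 0), (0.94, 0.57, 4)] [(0.96, 0.54, 2), (0.94, 0.57, 4), (0.73, 0.6, 0)]
```

step_arm(increments=[[0,0,0.5,0,0],[0,0,0,0,50],[0,0,0,0,50],[0,0,0,0,50],[0,0,0,0,50],[0,0,0,0,50],[0,0,0,0,50]])

```text
time: 39.97
ee_pos: [487.1, 179.9, -13.4]
eef_rot: [-180.0, -0.0, 6.4]
contact_force: [-0.5, -0.1, -0.7]
gripper_width: 0.49
```

step_arm(increments=[[0,0,-10,0,50],[0,0,-20,0,50],[0,0,-30,0,50],[0,0,-30,0,50],[0,0,-30,0,50],[0,0,-30,0,50],[0,0,-30,0,50],[0,0,-30,0,50]])

```text
time: 40.63
ee_pos: [486.5, 179.8, 199.1]
eef_rot: [-180.0, -0.0, 6.4]
contact_force: [1.1, 0.5, -0.0]
gripper_width: 0.502
```

step_arm(increments=[[-30,0,0,0,50],[-30,0,0,0,50],[0,0,0,0,50],[0,0,0,0,50],[0,0,0,0,50],[0,0,0,0,50]])

```text
time: 41.13
ee_pos: [428.1, 173.3, 196.9]
eef_rot: [-180.0, -0.0, 6.4]
contact_force: [1.0, -0.5, -0.7]
gripper_width: 0.499
```

Run:
```python
from h import *
a=snap('scene','s9.png');b=snap('top','t9.png');print(get_obs()['ee_pos'],get_obs()['contact_force'])
A=cv2.resize(a['image'][110:310,180:460,::-1],(800,571),interpolation=cv2.INTER_CUBIC)[:, :]
B=cv2.resize(b['image'][100:280,190:510,::-1],(800,450),interpolation=cv2.INTER_CUBIC)
C=np.zeros((600,800,3),np.uint8);C[:300]=cv2.resize(b['image'][130:280,190:510,::-1],(640,300),interpolation=cv2.INTER_CUBIC)[:, :640].copy() if 0 else cv2.copyMakeBorder(cv2.resize(b['image'][130:280,190:510,::-1],(640,300),interpolation=cv2.INTER_CUBIC),0,0,0,160,cv2.BORDER_CONSTANT)
C[300:]=cv2.copyMakeBorder(cv2.resize(a['image'][120:290,220:460,::-1],(424,300),interpolation=cv2.INTER_CUBIC),0,0,0,376,cv2.BORDER_CONSTANT)
cv2.imwrite('pics/c9.png',C)
```

```text
[427.96418499 173.24824907 196.48758574] [ 1.03399144  0.00193773 -0.71373835]
```

View pics/c9.png

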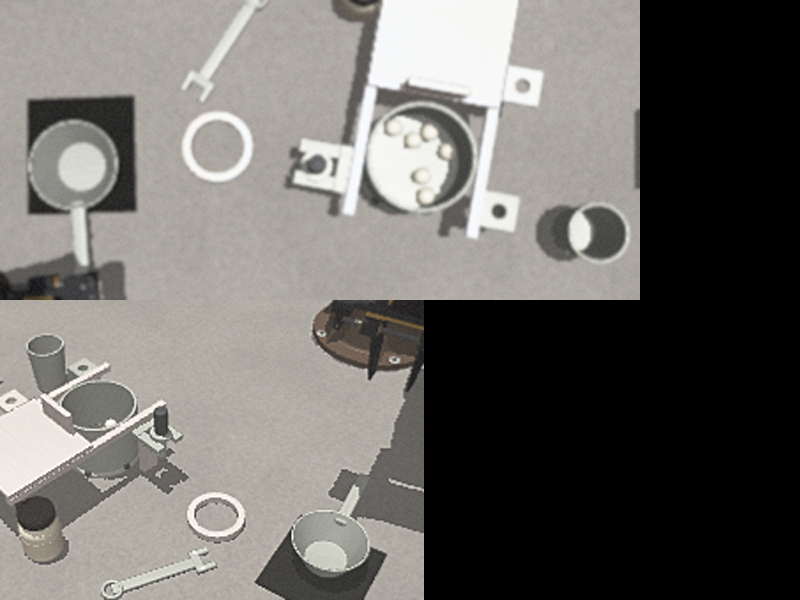

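Six balls lie in the column (top view around (425,150)). The pin hangs in the notch at (317,163), the gate is open, and the empty cup stands on the mat, its axis ~16 mm from the centre. The bystanders are where they were. Handing in.

```bash
python3 -c "
from bench import hand_in
print(hand_in())"
```

```text
the job is handed in; nothing more can be done
None
```

The job is done and handed in at about 41 s of the 72 s allowed; hand-in returned no verdict.

- **Pin:** I drew it out and hung it in the bracket notch, with the plate still shut. The last picture shows it hanging there upright.
- **Cover plate:** it measured fully open, about 145 mm.
- **Balls:** I tilted the cup by easing the grip so it pivoted on its handle. All six balls are visible inside the column.
- **Cup:** I rolled it back upright on the mat. It stands level and empty, about 16 mm from the mat's centre.
- **Bystanders:** the wrench, gasket and beaker look unmoved, judged by eye.

One check disagreed. My first push on the plate passed over the tab without touching it. Probing down onto the plate showed the real fingertips sit about 33 mm above the reported tool point. This means the pin had been gripped only near its top, though it held. I corrected every height after that, and the second push worked.

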